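# Cover the tool case and swing its hasp shut

### The arm

A 6-joint arm with a two-finger parallel gripper is mounted at the origin on the work surface. World frame = base frame: x ahead of the robot, y to its left, z up, the work surface at z = 0. Lengths are in m, angles in rad, forces in N, time in s.
With the tool pointing down it reaches from about 0.25 to 0.775 m from the base axis. Payload 4 kg.
Tool frame: the origin (TCP) lies on the front face of the gripper's body, between the roots of the fingers; the fingertips stand 97 mm ahead of it and the grasp point (between the pads) lies 78 mm ahead of it (r.grasp_offset is the distance from the TCP to the grasp point, in m); z points along the fingers, y is the line along which they close (so a half turn about z gives the same grasp; the last joint's range is limited). The gripper opens to 94 mm and grips with 3 to 60 N. Pads are 16 mm wide; open, the fingers measure 119 mm over their backs; the gripper's body (75 mm by 177 mm) begins 78 mm behind the grasp point.
Start: joints at [-1.25, 0.087, 1.371, -0, 1.684, -0.103], TCP at [0.226, -0.501, 0.303] pointing down, gripper open.
Joint ranges: [-3.1, 3.1], [-0.76, 2.03], [0.27, 2.55], [-1.08, 4.22], [0.17, 2.65], [-2.57, 2.57]. Speed limits (rad/s): [2.79, 2.79, 3.14, 3.14, 3.14, 3.14].

### API

Orientations are given as a unit quaternion [w, x, y, z].
In Python, from cell import r gives the robot as it stands. The module is installed in compiled form; this text tells all that it offers.
- The arm moves only by the shell command python3 -m creep 'ROWS' [FORCE]. ROWS is JSON, a list of rows, each an object of numbers: "dx", "dy", "dz": the shift along the tool's x, y, z in cm; "rx", "ry", "rz": the turn, a rotation vector about the tool's x, y, z in degrees; "claw": the finger opening in cm, from 0 to 9.4. In form: [{"dx": .., "dy": .., "dz": .., "rx": .., "ry": .., "rz": .., "claw": ..}, ...]. A call has 1 to 8 rows; each row shifts and turns the commanded pose from where the row before left it, along the tool's axes as they then stand; what a row does not reach is not made up. A row lasts 1/12 s, in which the tool goes at most 41.7 mm and 7.16 degrees, less where a joint would pass 70% of its speed; a pose out of reach is approached as far as the arm can. A call with a gripper value outside its range is refused whole. The fingers move at their own pace and stop on an object; FORCE is the grip in N (left out, the last holds). Time passes only in rows, so rows that do not move let the fingers close. It gives the time, the measured TCP pose, the force, the opening and the grip force at its end, in the units of the state.
- r.read_state(): the state, without advancing time (a new reading comes with each control period).
- r.snapshot(name): name is "side" or "top"; returns a dict with "color" (400x640x3 uint8, red, green, blue), "mtx" (3x3 intrinsics, pixels), "R" (3x3) and "t" (3): a world point X has camera coordinates R X + t. Camera axes: x right, y down, z forward; pixel columns grow to the right and rows downward; lengths in m; the calibration is good to about 2 mm. A picture is of the moment at which its call begins. There is no depth.
- r.close_job(): hands the job in; it is judged then, once.
The state is a dict: "clock": time; "joint_pos": joint angles; "joint_velocities": joint speeds; "tau": joint torques, N m; "tcp_pos": TCP position; "tool_rot": TCP orientation; "wrist_force": force on the tool from outside, world axes, zero at the start; "moment": the same for the moment, N m; "opening": opening from 0.0 (shut) to 1.0 (fully open); "finger_force": force on a finger pad.
Only numpy, scipy, OpenCV 4.12 (cv2) and the standard library are available. Lean on these libraries where they do the work, as an engineer would, in place of code of your own. Each camera call takes 0.05 s, during which the arm holds its last target. There are 200 camera calls.

### The job

Put the loose cover into the mouth of the black tool case with its staple at the hasp end, setting it down rather than dropping it, and press it fully down so that it sits level on the compressed seal. Only then swing the hasp over so that it lies fully down on the cover with the staple standing in its window. Leave the detergent bottle, the tub and the hammer alone.

Things in the scene. Friction and masses are not known exactly. Their poses are not given: they have to be found in the camera images.
- case: Black plastic open-topped tool case, fixed to the worktop; outside 218 (its x) x 168 (its y) mm, 90 mm high to the rim, then a lip that flares outward up to 102 mm high (230 x 180 mm overall) and guides the cover in, with a 70 mm gap at the hasp. Origin at the centre of its underside, z up; the hasp is on its -x end, which faces roughly towards the robot.
- case_mouth (a point): Centre of the case's mouth, 80 mm above its underside: where the centre of the cover's underside lies when fully home. The mouth is 206 x 156 mm, 3 mm clear of the cover on every side. Axes as the case.
- seal_top (a point): Centre of the plane of the top of the black rubber seal strip round the inside of the mouth, level with the cover's underside: 6 mm above case_mouth at first, level with it when compressed. It carries the cover's own weight; it gives when the cover is pressed near its middle with about 7 to 10 N and then stays compressed. 15 to 20 N is a safe press.
- staple_spot (a point): Point on the case frame where the foot of the cover's staple (cover_staple) lies when the cover is home: 76 mm towards the hasp end from the mouth's centre, 90 mm above the case's underside.
- hasp_hinge (a point): Middle of the hasp's hinge line, on the outside of the case's -x end, 114 mm from the case's centre and 92.5 mm above its underside. The hinge line runs along the case's y. Axes as the case.
- hasp (a joint): Angle of the hasp in rad: 0 = shut, lying level over the cover and pointing to the case's +x; 1.57 = standing straight up; about 2.3 = leaning outward away from the case. Range 0 to 2.5. The hinge is stiff: the hasp stays where it is left and takes 1 to 2 N at its end to move. It can be pushed over from outside with the closed fingers.
- hasp_end (a point): Middle of the hasp's free edge, 72 mm from the hinge line. The hasp is a steel flap 56 mm wide and 5 mm thick with a 30 x 30 mm window from 22 to 52 mm from the hinge line; shut, its underside is 91 mm and its upper face 96 mm above the case's underside.
- cover: Loose grey plastic cover, 200 (its x) x 150 (its y) x 10 mm, about 0.35 kg, lying flat on the worktop at the start. Origin at the centre of its underside, z up. On top it carries a central grip bar and, near its -x end, a steel staple: an upright wire loop 18 mm long (x), 6 mm wide, 16 mm high, its centre 76 mm from the cover's centre. In the case its x axis points the same way as the case's.
- cover_bar (a point): Centre of the black grip bar, 33.5 mm above the cover's underside; the bar is 60 mm long along the cover's x, 16 mm wide, 13 mm thick (27 to 40 mm above the underside), on two legs, with room for a finger on each side.
- cover_staple (a point): Foot of the staple, on the cover's upper face, 76 mm from the cover's centre towards its -x end.
- detergent: Bystander: small white bottle 68 mm across, 110 mm tall, standing. Origin at the centre of its underside.
- tub: Bystander: white round tub with lid, 110 mm across, 100 mm tall, standing. Origin at the centre of its underside.
- hammer: Bystander: hammer about 300 mm long lying on the worktop, handle towards its -x. Origin under its middle.
Not all that is in view belongs to the job. There is more than one size of the cover; the job needs the larger.

How it is judged:
By the outcome, as a careful person would: the job done as asked, in the order asked, and still so for the second after the job is handed in, with the robot touching nothing.
It also fails if it takes over 61 s, if anything falls off the work surface, if the arm or the gripper's body presses on something with over 40 N, if the wrist force passes 120 N, or if a joint passes its speed limit or range.

## Working session

There is one attempt and no reset: what is moved stays moved. The work goes in short steps, Python scripts to look and compute and a shell command to move; the robot and the scene stay as the last step left them, time stands still between calls to the robot, and variables do not carry over. Pictures are saved under pics/ and viewed, at most 10 in all, crops included, and the job is handed in when it is done.

```bash
mkdir -p pics
python3 - <<'E'
from cell import r
import cv2,numpy as np
for n in("top","side"):
    s=r.snapshot(n); cv2.imwrite(f"pics/{n}0.png",s["color"][:,:,::-1]); np.savez(f"{n}0.npz",**s)
    print(n,s["mtx"].tolist(),(-s["R"].T@s["t"]).round(3),s["R"].round(3).tolist())
print(r.read_state())
E
```

```text
top [[437.70591002058404, 0.0, 321.76096077890054], [0.0, 437.70591002058404, 192.95723949395398], [0.0, 0.0, 1.0]] [ 0.427 -0.012  1.61 ] [[-0.005, -1.0, -0.021], [-0.996, 0.007, -0.093], [0.093, 0.02, -0.995]]
side [[394.4848508607603, 0.0, 314.5407114802948], [0.0, 394.4848508607603, 204.33087260694285], [0.0, 0.0, 1.0]] [-0.086  0.848  0.853] [[-0.787, -0.616, 0.006], [-0.358, 0.449, -0.818], [0.502, -0.647, -0.575]]
{'clock': 0.1, 'joint_pos': array([-1.25011701e+00,  8.78862353e-02,  1.37210285e+00, -1.36118198e-05,
        1.68357887e+00, -1.03096466e-01]), 'joint_velocities': array([ 0.00140182, -0.00174727, -0.00448589, -0.00014709, -0.00055347,
        0.00109866]), 'tau': array([ 2.98977095e-03, -3.41254306e+01, -3.03301048e+01,  7.21321022e-02,
        3.05171055e-02, -9.96008430e-05]), 'tcp_pos': array([ 0.22606255, -0.50106591,  0.30161835]), 'tool_rot': array([-9.81078432e-04,  9.77635306e-01,  2.10305097e-01, -1.13959651e-04]), 'wrist_force': array([0.93807122, 0.55640823, 0.0891347 ]), 'moment': array([ 0.03768831, -0.02334326,  0.00244001]), 'finger_force': 0.0, 'opening': 0.9978133808550808}
```

View pics/top0.png

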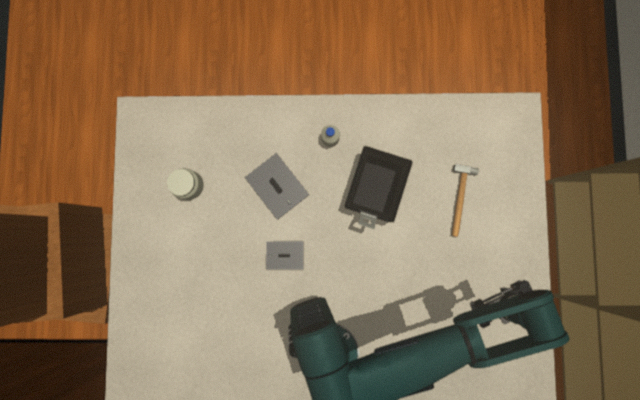

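View pics/side0.png

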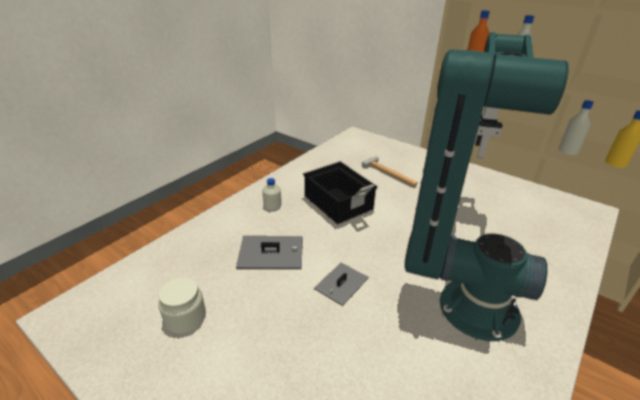

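```bash
cat > h.py <<'E'
import numpy as np,cv2
def ray(s,px,z):
    px=np.atleast_2d(px).astype(float); h=np.c_[px,np.ones(len(px))]
    d=(np.linalg.inv(s["mtx"])@h.T).T@s["R"]; C=-s["R"].T@s["t"]
    return C+d*((z-C[2])/d[:,2:3])
def proj(s,X):
    c=np.atleast_2d(X)@s["R"].T+s["t"]; p=c@s["mtx"].T; return p[:,:2]/p[:,2:]
def rect(s,mask,z):
    c=max(cv2.findContours(mask,0,1)[0],key=cv2.contourArea)[:,0]
    w=ray(s,c,z)[:,:2]
    return cv2.minAreaRect((w*1000).astype(np.float32)),c.mean(0)
E
python3 - <<'E'
import numpy as np,cv2
from h import *
s=dict(np.load("top0.npz")); im=s["color"]; g=im.max(2).astype(int); sat=g-im.min(2)
def roi(x0,x1,y0,y1,cond):
    m=np.zeros(g.shape,np.uint8); m[y0:y1,x0:x1]=(cond[y0:y1,x0:x1])*255; return m
print("grey row186",im[186,235:320:4].max(1), "row255",im[255,255:315:4].max(1))
print("case row180",im[180,330:430:3].max(1)," col378",im[135:240:3,378].max(1))
m=roi(235,318,145,228,g<150); print("big",rect(s,cv2.morphologyEx(m,cv2.MORPH_CLOSE,np.ones((5,5))),.01))
m=roi(255,315,235,278,g<150); print("small",rect(s,cv2.morphologyEx(m,cv2.MORPH_CLOSE,np.ones((5,5))),.01))
for t in(35,50,70):
    m=roi(330,425,135,240,g<t); m=cv2.morphologyEx(m,cv2.MORPH_CLOSE,np.ones((3,3)));m=cv2.morphologyEx(m,cv2.MORPH_OPEN,np.ones((9,9))); print("case",t,rect(s,m,.102))
a=cv2.resize(im[135:280,235:320],None,fx=4,fy=4,interpolation=2);b=cv2.resize(im[135:240,335:425],None,fx=4.6,fy=4.6,interpolation=2)
o=np.zeros((580,760,3),np.uint8);o[:a.shape[0],:a.shape[1]]=a;o[:b.shape[0],345:345+b.shape[1]]=np.clip(b*1.6,0,255)
cv2.imwrite("pics/crop0.png",o[:,:,::-1])
E
```

```text
grey row186 [193 193 192 192 147 120 122 123 125 123  61  98 126 129 127 128 132 161
 188 185 188 193] row255 [193 191 188 126 116 123  63  67  65 124 126 125 148 192 187]
case row180 [195 192 198 193 191 196 130  97  49  50  61  66  64  64  63  68  75  71
  69  69  72  54  45  48  52  49 178 190 197 192 189 193 190 190]  col378 [194 196 196 191 192  86  45  56  48  48  60  67  69  71  72  75  70  65
  67  64  72  73  64  66  69  63  54  58  93 111 186 195 193 193 197]
big (((603.9949951171875, 188.83970642089844), (200.48318481445312, 149.95237731933594), 37.734397888183594), array([276.43150685, 185.85616438]))
small (((350.9344177246094, 157.2723388671875), (134.70587158203125, 100.81432342529297), 89.82821655273438), array([284.28455285, 255.2195122 ]))Traceback (most recent call last):
  File "<stdin>", line 11, in <module>
  File "h.py", line 9, in rect
    c=max(cv2.findContours(mask,0,1)[0],key=cv2.contourArea)[:,0]
      ~~~^^^^^^^^^^^^^^^^^^^^^^^^^^^^^^^^^^^^^^^^^^^^^^^^^^^
ValueError: max() iterable argument is empty
```

Run:
```python
import numpy as np,cv2
from h import *
s=dict(np.load("top0.npz")); im=s["color"]; g=im.max(2).astype(int)
for t in(80,90,105):
  for k in (9,15):
    m=np.zeros(g.shape,np.uint8); m[135:240,330:425]=(g[135:240,330:425]<t)*255
    m=cv2.morphologyEx(m,cv2.MORPH_CLOSE,np.ones((5,5)));m=cv2.morphologyEx(m,cv2.MORPH_OPEN,cv2.getStructuringElement(2,(k,k))); print("case",t,rect(s,m,.102)[0])
a=cv2.resize(im[135:280,235:320],None,fx=4,fy=4,interpolation=2);b=cv2.resize(im[135:240,335:425],None,fx=4.6,fy=4.6,interpolation=2)
o=np.zeros((580,760,3),np.uint8);o[:a.shape[0],:a.shape[1]]=a;o[:b.shape[0],345:345+b.shape[1]]=np.clip(b*1.8,0,255)
cv2.imwrite("pics/crop0.png",o[:,:,::-1])
```

```text
case 80 ((597.6334228515625, -174.4840850830078), (177.50857543945312, 226.5782928466797), 71.67176055908203)
case 80 ((597.6734619140625, -174.43173217773438), (177.30087280273438, 226.5369415283203), 71.70744323730469)
case 90 ((597.5396728515625, -174.3139190673828), (179.3806610107422, 228.9891815185547), 71.66983032226562)
case 90 ((597.081787109375, -174.31698608398438), (179.39266967773438, 229.84884643554688), 71.78395080566406)
case 105 ((596.9370727539062, -171.362060546875), (185.4697265625, 231.9898223876953), 71.66983032226562)
case 105 ((597.3291015625, -172.15855407714844), (185.59568786621094, 231.8150177001953), 72.26421356201172)
```

View pics/crop0.png

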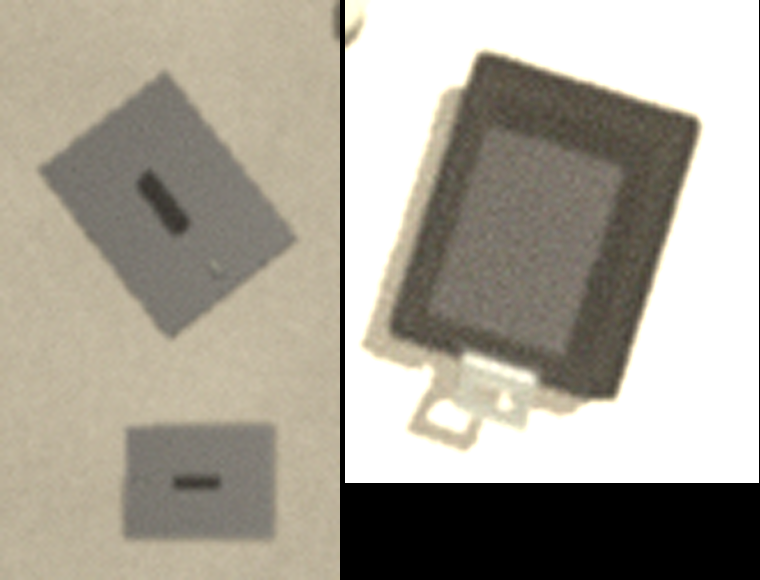

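The larger cover is at pixel (276,186) and measures 200×150 mm, with its staple at about (288,202). The other cover, at (284,255), is only 135×100 mm, so the first is the one meant. The case is centred at (379,184), with the hasp leaning out at about (369,219).

```bash
python3 -m creep '[{"rz":-6.7,"claw":4.5},{"rz":-6.7},{"dx":3.28,"dy":-1.43},{"dx":3.28,"dy":-1.43},{"dx":3.28,"dy":-1.43},{"dx":3.28,"dy":-1.43},{"dx":3.28,"dy":-1.43},{"dx":3.28,"dy":-1.43}]' 20
python3 -m creep '[{"dx":3.28,"dy":-1.43},{"dx":3.28,"dy":-1.43},{"dx":3.28,"dy":-1.43},{"dx":3.28,"dy":-1.43},{"dx":3.28,"dy":-1.43},{"dx":3.28,"dy":-1.43},{"dx":3.28,"dy":-1.43},{"dx":3.28,"dy":-1.43}]'
python3 -m creep '[{"dx":3.28,"dy":-1.43},{"dx":3.28,"dy":-1.43},{"dx":3.28,"dy":-1.43},{"dx":3.28,"dy":-1.43},{"dx":3.28,"dy":-1.43},{"dx":3.28,"dy":-1.43},{"dx":3.28,"dy":-1.43,"dz":2},{"dx":3.28,"dy":-1.43,"dz":2}]'
python3 -m creep '[{},{}]'
```

```text
schema error: expected keys dx, dy, dz, rx, ry, rz, claw
schema error: expected keys dx, dy, dz, rx, ry, rz, claw
schema error: expected keys dx, dy, dz, rx, ry, rz, claw
schema error: expected keys dx, dy, dz, rx, ry, rz, claw
```

```bash
python3 -m creep '[{"dx":0,"dy":0,"dz":0,"rx":0,"ry":0,"rz":-6.7,"claw":4.5},{"dx":0,"dy":0,"dz":0,"rx":0,"ry":0,"rz":-6.7,"claw":4.5},{"dx":3.28,"dy":-1.43,"dz":0,"rx":0,"ry":0,"rz":0,"claw":4.5},{"dx":3.28,"dy":-1.43,"dz":0,"rx":0,"ry":0,"rz":0,"claw":4.5},{"dx":3.28,"dy":-1.43,"dz":0,"rx":0,"ry":0,"rz":0,"claw":4.5},{"dx":3.28,"dy":-1.43,"dz":0,"rx":0,"ry":0,"rz":0,"claw":4.5}]' 20
```

```text
clock: 0.6
tcp_pos: [0.2953, -0.3745, 0.3019]
tool_rot: [-0.001, 0.947, 0.322, -0.0]
wrist_force: [0.5, 0.1, -0.4]
opening: 0.612
finger_force: 0.0
```

```bash
python3 -m creep '[{"dx":3.28,"dy":-1.43,"dz":0,"rx":0,"ry":0,"rz":0,"claw":4.5},{"dx":3.28,"dy":-1.43,"dz":0,"rx":0,"ry":0,"rz":0,"claw":4.5},{"dx":3.28,"dy":-1.43,"dz":0,"rx":0,"ry":0,"rz":0,"claw":4.5},{"dx":3.28,"dy":-1.43,"dz":0,"rx":0,"ry":0,"rz":0,"claw":4.5},{"dx":3.28,"dy":-1.43,"dz":0,"rx":0,"ry":0,"rz":0,"claw":4.5},{"dx":3.28,"dy":-1.43,"dz":0,"rx":0,"ry":0,"rz":0,"claw":4.5},{"dx":3.28,"dy":-1.43,"dz":0,"rx":0,"ry":0,"rz":0,"claw":4.5},{"dx":3.28,"dy":-1.43,"dz":0,"rx":0,"ry":0,"rz":0,"claw":4.5}]' && python3 -m creep '[{"dx":3.28,"dy":-1.43,"dz":0,"rx":0,"ry":0,"rz":0,"claw":4.5},{"dx":3.28,"dy":-1.43,"dz":0,"rx":0,"ry":0,"rz":0,"claw":4.5},{"dx":3.28,"dy":-1.43,"dz":0,"rx":0,"ry":0,"rz":0,"claw":4.5},{"dx":3.28,"dy":-1.43,"dz":0,"rx":0,"ry":0,"rz":0,"claw":4.5},{"dx":3.28,"dy":-1.43,"dz":0,"rx":0,"ry":0,"rz":0,"claw":4.5},{"dx":3.28,"dy":-1.43,"dz":0,"rx":0,"ry":0,"rz":0,"claw":4.5},{"dx":3.28,"dy":-1.43,"dz":0,"rx":0,"ry":0,"rz":0,"claw":4.5},{"dx":3.28,"dy":-1.43,"dz":0,"rx":0,"ry":0,"rz":0,"claw":4.5}]' && python3 -m creep '[{"dx":3.28,"dy":-1.43,"dz":0,"rx":0,"ry":0,"rz":0,"claw":4.5},{"dx":3.28,"dy":-1.43,"dz":0,"rx":0,"ry":0,"rz":0,"claw":4.5},{"dx":0,"dy":0,"dz":4,"rx":0,"ry":0,"rz":0,"claw":4.5},{"dx":0,"dy":0,"dz":4,"rx":0,"ry":0,"rz":0,"claw":4.5},{"dx":0,"dy":0,"dz":0,"rx":0,"ry":0,"rz":0,"claw":4.5},{"dx":0,"dy":0,"dz":0,"rx":0,"ry":0,"rz":0,"claw":4.5},{"dx":0,"dy":0,"dz":0,"rx":0,"ry":0,"rz":0,"claw":4.5}]'
```

```text
clock: 1.27
tcp_pos: [0.4331, -0.1232, 0.3023]
tool_rot: [-0.0, 0.946, 0.323, -0.0]
wrist_force: [0.7, -1.3, -0.0]
opening: 0.479
finger_force: 0.0
clock: 1.93
tcp_pos: [0.5709, 0.1278, 0.302]
tool_rot: [0.0, 0.946, 0.323, -0.001]
wrist_force: [0.4, -0.8, -0.1]
opening: 0.483
finger_force: 0.0
clock: 2.52
tcp_pos: [0.6056, 0.1886, 0.2245]
tool_rot: [0.0, 0.946, 0.323, 0.001]
wrist_force: [0.0, 0.7, 0.0]
opening: 0.48
finger_force: 0.0
```

```bash
python3 -m creep '[{"dx":-0.12,"dy":-0.1,"dz":3,"rx":0,"ry":0,"rz":0,"claw":4.5},{"dx":0,"dy":0,"dz":3,"rx":0,"ry":0,"rz":0,"claw":4.5},{"dx":0,"dy":0,"dz":2.5,"rx":0,"ry":0,"rz":0,"claw":4.5},{"dx":0,"dy":0,"dz":1.8,"rx":0,"ry":0,"rz":0,"claw":4.5},{"dx":0,"dy":0,"dz":1,"rx":0,"ry":0,"rz":0,"claw":4.5},{"dx":0,"dy":0,"dz":0,"rx":0,"ry":0,"rz":0,"claw":4.5},{"dx":0,"dy":0,"dz":0,"rx":0,"ry":0,"rz":0,"claw":4.5}]' && python3 -m creep '[{"dx":0,"dy":0,"dz":0,"rx":0,"ry":0,"rz":0,"claw":1},{"dx":0,"dy":0,"dz":0,"rx":0,"ry":0,"rz":0,"claw":1},{"dx":0,"dy":0,"dz":0,"rx":0,"ry":0,"rz":0,"claw":1},{"dx":0,"dy":0,"dz":0,"rx":0,"ry":0,"rz":0,"claw":1},{"dx":0,"dy":0,"dz":0,"rx":0,"ry":0,"rz":0,"claw":1},{"dx":0,"dy":0,"dz":0,"rx":0,"ry":0,"rz":0,"claw":1}]' 30
```

```text
clock: 3.1
tcp_pos: [0.605, 0.1888, 0.1125]
tool_rot: [0.0, 0.946, 0.323, 0.002]
wrist_force: [-0.2, 0.4, 0.3]
opening: 0.481
finger_force: 0.0
clock: 3.6
tcp_pos: [0.6039, 0.1886, 0.1105]
tool_rot: [0.0, 0.946, 0.323, 0.001]
wrist_force: [0.9, -1.5, 1.8]
opening: 0.166
finger_force: 30.0
```

```bash
python3 -m creep '[{"dx":0,"dy":0,"dz":-1,"rx":0,"ry":0,"rz":0,"claw":1},{"dx":0,"dy":0,"dz":-2.5,"rx":0,"ry":0,"rz":0,"claw":1},{"dx":0,"dy":0,"dz":-3.5,"rx":0,"ry":0,"rz":0,"claw":1},{"dx":0,"dy":0,"dz":-3.5,"rx":0,"ry":0,"rz":0,"claw":1},{"dx":0,"dy":0,"dz":-3.5,"rx":0,"ry":0,"rz":0,"claw":1},{"dx":0,"dy":0,"dz":-3.5,"rx":0,"ry":0,"rz":0,"claw":1},{"dx":0,"dy":0,"dz":-2.5,"rx":0,"ry":0,"rz":0,"claw":1},{"dx":0,"dy":0,"dz":-1,"rx":0,"ry":0,"rz":0,"claw":1}]' 40 && python3 -m creep '[{"dx":0,"dy":0,"dz":0,"rx":0,"ry":0,"rz":3.5,"claw":1},{"dx":0,"dy":0,"dz":0,"rx":0,"ry":0,"rz":7,"claw":1},{"dx":0,"dy":0,"dz":0,"rx":0,"ry":0,"rz":7,"claw":1},{"dx":0,"dy":0,"dz":0,"rx":0,"ry":0,"rz":7,"claw":1},{"dx":0,"dy":0,"dz":0,"rx":0,"ry":0,"rz":7,"claw":1},{"dx":0,"dy":0,"dz":0,"rx":0,"ry":0,"rz":7,"claw":1},{"dx":0,"dy":0,"dz":0,"rx":0,"ry":0,"rz":7,"claw":1},{"dx":0,"dy":0,"dz":0,"rx":0,"ry":0,"rz":7,"claw":1}]' && python3 -m creep '[{"dx":0,"dy":0,"dz":0,"rx":0,"ry":0,"rz":3.5,"claw":1},{"dx":0.9,"dy":2.9,"dz":0,"rx":0,"ry":0,"rz":0,"claw":1},{"dx":0.9,"dy":2.9,"dz":0,"rx":0,"ry":0,"rz":0,"claw":1},{"dx":0.9,"dy":2.9,"dz":0,"rx":0,"ry":0,"rz":0,"claw":1},{"dx":0.9,"dy":2.9,"dz":0,"rx":0,"ry":0,"rz":0,"claw":1},{"dx":0.9,"dy":2.9,"dz":0,"rx":0,"ry":0,"rz":0,"claw":1},{"dx":0.9,"dy":2.9,"dz":0,"rx":0,"ry":0,"rz":0,"claw":1},{"dx":0.9,"dy":2.9,"dz":0,"rx":0,"ry":0,"rz":0,"claw":1}]' && python3 -m creep '[{"dx":0.9,"dy":2.9,"dz":0,"rx":0,"ry":0,"rz":0,"claw":1},{"dx":0.9,"dy":2.9,"dz":0,"rx":0,"ry":0,"rz":0,"claw":1},{"dx":0.9,"dy":2.9,"dz":0,"rx":0,"ry":0,"rz":0,"claw":1},{"dx":0.9,"dy":2.9,"dz":0,"rx":0,"ry":0,"rz":0,"claw":1},{"dx":0.9,"dy":2.9,"dz":0,"rx":0,"ry":0,"rz":0,"claw":1},{"dx":0,"dy":0,"dz":0,"rx":0,"ry":0,"rz":0,"claw":1},{"dx":0,"dy":0,"dz":0,"rx":0,"ry":0,"rz":0,"claw":1},{"dx":0,"dy":0,"dz":0,"rx":0,"ry":0,"rz":0,"claw":1}]'
python3 - <<'E'
from cell import r
import cv2,numpy as np
ims=[]
for n in("top","side"):
    s=r.snapshot(n);np.savez(n+"1.npz",**s);im=s["color"]
    ims.append(cv2.resize(im[110:270,300:460] if n=="top" else im[110:270,260:420],(400,400),interpolation=2))
cv2.imwrite("pics/c1.png",np.clip(np.hstack(ims)*1.4,0,255)[:,:,::-1])
q=r.read_state()["tool_rot"];print(np.degrees(2*np.arctan2(q[2],q[1])))
E
```

```text
clock: 4.27
tcp_pos: [0.6039, 0.1891, 0.325]
tool_rot: [0.0, 0.946, 0.323, 0.004]
wrist_force: [1.1, 0.6, -3.2]
opening: 0.165
finger_force: 40.0
clock: 4.93
tcp_pos: [0.6027, 0.1888, 0.3169]
tool_rot: [0.001, 0.991, -0.132, -0.002]
wrist_force: [0.2, -0.0, -3.7]
opening: 0.167
finger_force: 40.0
clock: 5.6
tcp_pos: [0.5985, -0.0249, 0.3172]
tool_rot: [-0.0, 0.987, -0.159, -0.002]
wrist_force: [0.9, -0.1, -3.8]
opening: 0.165
finger_force: 40.0
clock: 6.27
tcp_pos: [0.5962, -0.1751, 0.3178]
tool_rot: [-0.001, 0.987, -0.159, -0.002]
wrist_force: [0.5, 0.7, -4.5]
opening: 0.168
finger_force: 40.0
-18.23312555394733[ WARN:0@0.508] global loadsave.cpp:1063 imwrite_ Unsupported depth image for selected encoder is fallbacked to CV_8U.
```

View pics/c1.png

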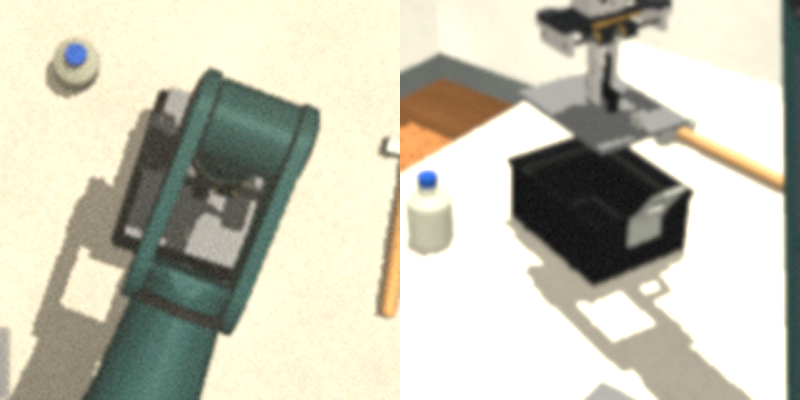

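Run:
```python
import numpy as np,cv2
from h import *
s=dict(np.load("side0.npz")); im=s["color"]; g=im.max(2)
m=np.zeros(g.shape,np.uint8); m[150:230,290:385]=(g[150:230,290:385]<70)*255
m=cv2.morphologyEx(m,cv2.MORPH_CLOSE,np.ones((5,5)))
c=max(cv2.findContours(m,0,1)[0],key=cv2.contourArea)
print(cv2.approxPolyDP(cv2.convexHull(c),2.5,True)[:,0].tolist())
a=np.radians(-18.3);R=np.array([[np.cos(a),-np.sin(a)],[np.sin(a),np.cos(a)]]);C=np.array([.5975,-.1744])
for hx,hy,z in((.115,.09,.102),(.109,.084,0)):
    for sx,sy in((1,1),(1,-1),(-1,-1),(-1,1)):
        print(sx,sy,z,proj(s,np.r_[R@[sx*hx,sy*hy]+C,z]).round(1))
# case side: long edge directions of the lip in the top view
s=dict(np.load("top0.npz")); im=s["color"]
for sx,sy in((1,1),(1,-1),(-1,-1),(-1,1)): print(sx,sy,proj(s,np.r_[R@[sx*.115,sy*.09]+C,.102]).round(1))
# cover (held) in side1: grey extent
s=dict(np.load("side1.npz"));g=s["color"].max(2)
a=np.radians(-18.23);R=np.array([[np.cos(a),-np.sin(a)],[np.sin(a),np.cos(a)]])
for sx,sy in((1,1),(1,-1),(-1,-1),(-1,1)): print("cov",sx,sy,proj(s,np.r_[R@[sx*.1,sy*.075]+[.5962,-.1751],.3178-.1115+.01]).round(1))
```

```text
[[341, 163], [375, 188], [371, 209], [336, 223], [306, 197], [304, 174]]
1 1 0.102 [[300.7 173.1]]
1 -1 0.102 [[339.5 160.4]]
-1 -1 0.102 [[378.2 186.7]]
-1 1 0.102 [[337.3 202.6]]
1 1 0 [[303.2 196.1]]
1 -1 0 [[338.1 183.5]]
-1 -1 0 [[373.1 209.7]]
-1 1 0 [[336.5 225.1]]
1 1 [[362.8 144.9]]
1 -1 [[412.4 160.5]]
-1 -1 [[392.7 223.7]]
-1 1 [[342.7 207.5]]
cov 1 1 [[306.5 146. ]]
cov 1 -1 [[340.3 136.1]]
cov -1 -1 [[375.7 157.6]]
cov -1 1 [[340.2 169.7]]
```

```bash
python3 -m creep '[{"dx":0.1,"dy":-0.1,"dz":2,"rx":0,"ry":0,"rz":0,"claw":1},{"dx":0,"dy":0,"dz":3,"rx":0,"ry":0,"rz":0,"claw":1},{"dx":0,"dy":0,"dz":3,"rx":0,"ry":0,"rz":0,"claw":1},{"dx":0,"dy":0,"dz":1.5,"rx":0,"ry":0,"rz":0,"claw":1},{"dx":0,"dy":0,"dz":0.5,"rx":0,"ry":0,"rz":0,"claw":1},{"dx":0,"dy":0,"dz":0,"rx":0,"ry":0,"rz":0,"claw":1},{"dx":0,"dy":0,"dz":0,"rx":0,"ry":0,"rz":0,"claw":1}]' && python3 -m creep '[{"dx":0,"dy":0,"dz":0.3,"rx":0,"ry":0,"rz":0,"claw":1},{"dx":0,"dy":0,"dz":0.3,"rx":0,"ry":0,"rz":0,"claw":1},{"dx":0,"dy":0,"dz":0.3,"rx":0,"ry":0,"rz":0,"claw":1},{"dx":0,"dy":0,"dz":0,"rx":0,"ry":0,"rz":0,"claw":1}]'
```

```text
clock: 6.95
tcp_pos: [0.5984, -0.1743, 0.2208]
tool_rot: [0.0, 0.987, -0.159, 0.001]
wrist_force: [-0.1, 0.2, -2.8]
opening: 0.167
finger_force: 40.0
clock: 7.28
tcp_pos: [0.5977, -0.1749, 0.2106]
tool_rot: [0.0, 0.987, -0.159, -0.0]
wrist_force: [-0.3, -0.0, -3.2]
opening: 0.167
finger_force: 40.0
```

```bash
python3 -m creep '[{"dx":0,"dy":0,"dz":0.3,"rx":0,"ry":0,"rz":0,"claw":1},{"dx":0,"dy":0,"dz":0.3,"rx":0,"ry":0,"rz":0,"claw":1},{"dx":0,"dy":0,"dz":0.2,"rx":0,"ry":0,"rz":0,"claw":1},{"dx":0,"dy":0,"dz":0,"rx":0,"ry":0,"rz":0,"claw":1}]'; python3 -m creep '[{"dx":0,"dy":0,"dz":0.2,"rx":0,"ry":0,"rz":0,"claw":1},{"dx":0,"dy":0,"dz":0.2,"rx":0,"ry":0,"rz":0,"claw":1},{"dx":0,"dy":0,"dz":0.1,"rx":0,"ry":0,"rz":0,"claw":1},{"dx":0,"dy":0,"dz":0,"rx":0,"ry":0,"rz":0,"claw":1}]'
```

```text
clock: 7.62
tcp_pos: [0.5975, -0.1748, 0.2018]
tool_rot: [-0.0, 0.987, -0.159, -0.001]
wrist_force: [0.4, -0.6, -4.2]
opening: 0.165
finger_force: 40.0
clock: 7.95
tcp_pos: [0.5979, -0.1753, 0.1994]
tool_rot: [0.0, 0.987, -0.159, 0.001]
wrist_force: [-2.7, -1.2, 4.1]
opening: 0.162
finger_force: 40.0
```

```bash
python3 -m creep '[{"dx":-0.1,"dy":0,"dz":0,"rx":0,"ry":0,"rz":0,"claw":1},{"dx":0,"dy":0,"dz":0,"rx":0,"ry":0,"rz":0,"claw":1},{"dx":0,"dy":0,"dz":0,"rx":0,"ry":0,"rz":0,"claw":1}]'; python3 -m creep '[{"dx":-0.1,"dy":0,"dz":0,"rx":0,"ry":0,"rz":0,"claw":1},{"dx":0,"dy":0,"dz":0,"rx":0,"ry":0,"rz":0,"claw":1},{"dx":0,"dy":0,"dz":0,"rx":0,"ry":0,"rz":0,"claw":1}]'
python3 - <<'E'
from cell import r
import cv2,numpy as np
print(r.read_state()["moment"],r.read_state()["tcp_pos"])
s=r.snapshot("side");np.savez("side2.npz",**s);im=s["color"]
cv2.imwrite("pics/c2.png",np.clip(cv2.resize(im[140:230,290:390],None,fx=6,fy=6,interpolation=2)*1.8,0,255).astype(np.uint8)[:,:,::-1])
E
```

```text
clock: 8.2
tcp_pos: [0.5977, -0.1752, 0.1992]
tool_rot: [0.001, 0.987, -0.159, 0.002]
wrist_force: [-0.0, -3.2, 4.8]
opening: 0.164
finger_force: 40.0
clock: 8.45
tcp_pos: [0.5971, -0.175, 0.1991]
tool_rot: [0.001, 0.987, -0.159, 0.002]
wrist_force: [2.1, -4.0, 5.2]
opening: 0.164
finger_force: 40.0
[-0.14503311 -0.60023303 -0.03659625] [ 0.59711752 -0.17499784  0.19907917]
```

View pics/c2.png

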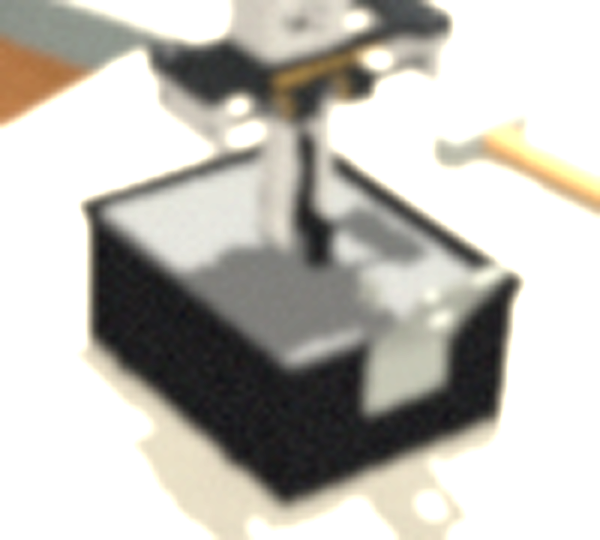

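The cover sits inside the lip all round, with corners at about (100,205) and (285,360). I'll relieve the side force, let go, then press on the bar with closed fingers.

```bash
python3 -m creep '[{"dx":0.05,"dy":0.1,"dz":0,"rx":0,"ry":0,"rz":0,"claw":1},{"dx":0,"dy":0,"dz":0,"rx":0,"ry":0,"rz":0,"claw":1},{"dx":0,"dy":0,"dz":0,"rx":0,"ry":0,"rz":0,"claw":1}]'; python3 -m creep '[{"dx":0,"dy":0,"dz":0.1,"rx":0,"ry":0,"rz":0,"claw":1},{"dx":0,"dy":0,"dz":0,"rx":0,"ry":0,"rz":0,"claw":1},{"dx":0,"dy":0,"dz":0,"rx":0,"ry":0,"rz":0,"claw":1}]'
```

```text
clock: 8.75
tcp_pos: [0.5971, -0.1754, 0.1984]
tool_rot: [-0.0, 0.987, -0.159, 0.002]
wrist_force: [3.8, -2.5, 4.5]
opening: 0.168
finger_force: 40.0
clock: 9.0
tcp_pos: [0.597, -0.1753, 0.1983]
tool_rot: [0.0, 0.987, -0.159, 0.002]
wrist_force: [2.0, -1.5, 7.7]
opening: 0.166
finger_force: 40.0
```

```bash
python3 -m creep '[{"dx":0,"dy":0,"dz":0,"rx":0,"ry":0,"rz":0,"claw":3.5},{"dx":0,"dy":0,"dz":0,"rx":0,"ry":0,"rz":0,"claw":3.5},{"dx":0,"dy":0,"dz":0,"rx":0,"ry":0,"rz":0,"claw":3.5},{"dx":0,"dy":0,"dz":-1,"rx":0,"ry":0,"rz":0,"claw":3.5},{"dx":0,"dy":0,"dz":-2.5,"rx":0,"ry":0,"rz":0,"claw":3.5},{"dx":0,"dy":0,"dz":-2.5,"rx":0,"ry":0,"rz":0,"claw":3.5},{"dx":0,"dy":0,"dz":0,"rx":0,"ry":0,"rz":0,"claw":0},{"dx":0,"dy":0,"dz":0,"rx":0,"ry":0,"rz":0,"claw":0}]' 20; python3 -m creep '[{"dx":0,"dy":0,"dz":0,"rx":0,"ry":0,"rz":0,"claw":0},{"dx":0,"dy":0,"dz":0,"rx":0,"ry":0,"rz":0,"claw":0},{"dx":0,"dy":0,"dz":0,"rx":0,"ry":0,"rz":0,"claw":0},{"dx":0,"dy":0,"dz":0,"rx":0,"ry":0,"rz":0,"claw":0}]'
python3 - <<'E'
from cell import r
import cv2,numpy as np
ims=[]
for n in("top","side"):
    s=r.snapshot(n);np.savez(n+"3.npz",**s);im=s["color"]
    ims.append(cv2.resize(im[135:235,335:435] if n=="top" else im[140:240,290:390],(400,400),interpolation=2))
cv2.imwrite("pics/c3.png",np.clip(np.hstack(ims)*1.4,0,255).astype(np.uint8)[:,:,::-1])
E
```

```text
clock: 9.67
tcp_pos: [0.5965, -0.175, 0.2582]
tool_rot: [-0.0, 0.987, -0.159, 0.001]
wrist_force: [-0.4, 1.1, -0.1]
opening: 0.267
finger_force: 0.0
clock: 10.0
tcp_pos: [0.5956, -0.1751, 0.255]
tool_rot: [-0.0, 0.987, -0.159, -0.001]
wrist_force: [-1.4, 0.5, -0.2]
opening: 0.011
finger_force: 0.0
```

View pics/c3.png

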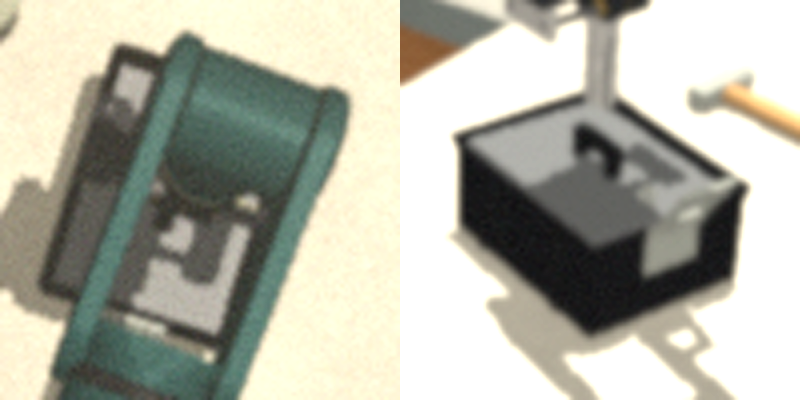

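```bash
python3 -m creep '[{"dx":0.1,"dy":0,"dz":1.5,"rx":0,"ry":0,"rz":0,"claw":0},{"dx":0,"dy":0,"dz":1,"rx":0,"ry":0,"rz":0,"claw":0},{"dx":0,"dy":0,"dz":0.3,"rx":0,"ry":0,"rz":0,"claw":0},{"dx":0,"dy":0,"dz":0,"rx":0,"ry":0,"rz":0,"claw":0}]' ; for i in 1; do python3 -m creep '[{"dx":0,"dy":0,"dz":0.2,"rx":0,"ry":0,"rz":0,"claw":0},{"dx":0,"dy":0,"dz":0.2,"rx":0,"ry":0,"rz":0,"claw":0},{"dx":0,"dy":0,"dz":0,"rx":0,"ry":0,"rz":0,"claw":0}]'; python3 -m creep '[{"dx":0,"dy":0,"dz":0.2,"rx":0,"ry":0,"rz":0,"claw":0},{"dx":0,"dy":0,"dz":0,"rx":0,"ry":0,"rz":0,"claw":0}]';  done
```

```text
clock: 10.43
tcp_pos: [0.5963, -0.1754, 0.2266]
tool_rot: [-0.0, 0.987, -0.159, -0.002]
wrist_force: [-0.3, 0.1, 0.3]
opening: 0.002
finger_force: 0.0
clock: 10.68
tcp_pos: [0.5973, -0.1758, 0.2256]
tool_rot: [0.0, 0.987, -0.159, 0.001]
wrist_force: [-0.1, -0.0, 0.4]
opening: 0.005
finger_force: 0.0
clock: 10.85
tcp_pos: [0.5973, -0.1758, 0.2254]
tool_rot: [0.0, 0.987, -0.159, 0.001]
wrist_force: [-2.4, 0.7, 6.9]
opening: 0.007
finger_force: 3.5
```

```bash
python3 -m creep '[{"dx":0,"dy":0,"dz":0.2,"rx":0,"ry":0,"rz":0,"claw":0},{"dx":0,"dy":0,"dz":0,"rx":0,"ry":0,"rz":0,"claw":0},{"dx":0,"dy":0,"dz":0,"rx":0,"ry":0,"rz":0,"claw":0}]';python3 -m creep '[{"dx":0,"dy":0,"dz":0.2,"rx":0,"ry":0,"rz":0,"claw":0},{"dx":0,"dy":0,"dz":0,"rx":0,"ry":0,"rz":0,"claw":0},{"dx":0,"dy":0,"dz":0,"rx":0,"ry":0,"rz":0,"claw":0}]'
```

```text
clock: 11.1
tcp_pos: [0.5972, -0.1758, 0.2253]
tool_rot: [0.001, 0.987, -0.159, 0.002]
wrist_force: [-3.6, 2.1, 11.6]
opening: 0.003
finger_force: 6.0
clock: 11.35
tcp_pos: [0.5971, -0.1761, 0.2244]
tool_rot: [0.001, 0.987, -0.159, 0.002]
wrist_force: [-6.4, 1.3, 15.1]
opening: 0.008
finger_force: 7.6
```

Run:
```python
import numpy as np,cv2
from h import *
s=dict(np.load("side3.npz")); im=s["color"]
f=8;x0,y0=296,150
b=cv2.resize(im[y0:y0+72,x0:x0+96],None,fx=f,fy=f,interpolation=2)
b=np.clip(255*(b/255.)**.6,0,255).astype(np.uint8)
a=np.radians(-18.3);R=np.array([[np.cos(a),-np.sin(a)],[np.sin(a),np.cos(a)]]);C=np.array([.5975,-.1744])
for hx,hy,z,c in((.115,.09,.102,(255,0,0)),(.1,.075,.096,(0,255,0)),(.008,.03,.126,(255,255,0))):
    if z==.126: hx,hy=.03,.008
    P=np.array([np.r_[R@[sx*hx,sy*hy]+C,z] for sx,sy in((1,1),(1,-1),(-1,-1),(-1,1))])
    p=(proj(s,P)+.5-[x0,y0])*f
    cv2.polylines(b,[p.astype(np.int32)],True,c,1)
cv2.imwrite("pics/c4.png",b[:,:,::-1])
```

```text
(no output)
```

View pics/c4.png

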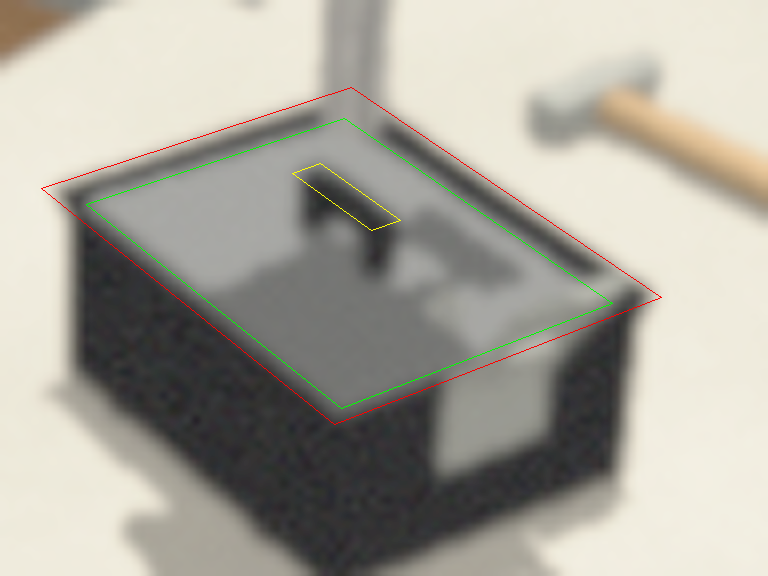

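The overlay shows the cover level within the mouth to within about 1 px, with its bar at about (345,200). I'll ease the +x side force and press a little more.

```bash
python3 -m creep '[{"dx":-0.2,"dy":0,"dz":0,"rx":0,"ry":0,"rz":0,"claw":0},{"dx":0,"dy":0,"dz":0,"rx":0,"ry":0,"rz":0,"claw":0},{"dx":0,"dy":0,"dz":0,"rx":0,"ry":0,"rz":0,"claw":0}]';python3 -m creep '[{"dx":-0.1,"dy":0,"dz":0.15,"rx":0,"ry":0,"rz":0,"claw":0},{"dx":0,"dy":0,"dz":0,"rx":0,"ry":0,"rz":0,"claw":0},{"dx":0,"dy":0,"dz":0,"rx":0,"ry":0,"rz":0,"claw":0}]'
```

```text
clock: 11.6
tcp_pos: [0.5965, -0.1759, 0.2244]
tool_rot: [0.001, 0.987, -0.159, 0.005]
wrist_force: [-1.8, 0.4, 12.0]
opening: 0.005
finger_force: 6.4
clock: 11.85
tcp_pos: [0.5962, -0.1759, 0.2242]
tool_rot: [0.002, 0.987, -0.159, 0.006]
wrist_force: [-0.9, -1.1, 15.1]
opening: 0.002
finger_force: 7.6
```

Run:
```python
import numpy as np,cv2
from h import *
a=np.radians(-18.3);R=np.array([[np.cos(a),-np.sin(a)],[np.sin(a),np.cos(a)]]);C=np.array([.5975,-.1744])
def prof(n,pts):
    s=dict(np.load(n+".npz"));g=s["color"].max(2).astype(np.float32)
    out=0
    for off in (-.006,-.003,0,.003,.006):
        P=np.array([np.r_[R@p+C,.096] for p in pts(off)])
        p=proj(s,P).astype(np.float32)
        out=out+cv2.remap(g,p[:,0][None],p[:,1][None],1)[0]/5
    return out.astype(int)
u=np.arange(.084,.131,.003);print((u*1000).astype(int))
for n in("top3","side3","top0"):
    for y in(.065,.05,.03,0,-.05): print(n,"+x y",y,prof(n,lambda o:[(v,y+o) for v in u]))
v=np.arange(.06,.106,.003);print((v*1000).astype(int))
for n in("top3","side3"):
    for x in(.06,.03,0,-.06): print(n,"-y x",x,prof(n,lambda o:[(x+o,-w) for w in v]))
    for x in(.06,.03,0,-.06): print(n,"+y x",x,prof(n,lambda o:[(x+o,w) for w in v]))
    for y in(.06,-.06): print(n,"-x y",y,prof(n,lambda o:[(-w,y+o) for w in u]))
```

```text
[ 84  87  90  93  96  99 102 105 108 111 114 117 120 123 126 129]
top3 +x y 0.065 [134 135 136 135 125 101  68  51  47  50  68 108 154 180 188 189]
top3 +x y 0.05 [106 107 106 105 101  83  62  49  48  48  66 107 150 175 180 183]
top3 +x y 0.03 [93 92 92 91 90 88 87 84 81 78 75 75 73 73 73 72]
top3 +x y 0 [88 92 96 95 93 91 85 81 79 78 75 74 76 75 71 69]
top3 +x y -0.05 [93 97 98 94 90 87 84 81 79 77 76 75 73 71 70 73]
side3 +x y 0.065 [118 118 117 114 109 101  89  75  63  63  77 103 134 164 191 211]
side3 +x y 0.05 [127 127 125 121 115 106  94  82  73  71  85 109 139 166 191 209]
side3 +x y 0.03 [127 127 125 122 116 107  95  81  71  69  83 108 139 169 193 211]
side3 +x y 0 [127 126 123 119 111 101  88  75  66  66  81 106 135 164 189 207]
side3 +x y -0.05 [124 123 120 114 104  91  77  65  59  65  81 107 136 165 188 206]
top0 +x y 0.065 [ 50  52  52  54  54  52  52  51  50  50  68 112 157 184 189 191]
top0 +x y 0.05 [ 49  49  51  52  52  53  51  50  51  51  69 113 161 185 191 191]
top0 +x y 0.03 [ 48  49  51  52  54  52  50  49  49  51  74 120 165 187 192 192]
top0 +x y 0 [ 47  48  51 
[... 1028 characters left out ...]
 169 196 213]
side3 -y x 0.03 [126 126 123 117 106  90  70  52  42  47  69 102 139 172 199 216]
side3 -y x 0 [ 99 107 111 109  99  83  65  48  40  46  69 103 140 174 200 216]
side3 -y x -0.06 [115 122 122 116 104  84  64  47  38  42  63  95 133 169 198 216]
side3 +y x 0.06 [127 124 119 110  95  77  58  41  29  23  20  18  18  21  32  59]
side3 +y x 0.03 [126 125 120 109  94  76  58  41  29  21  19  18  17  17  16  17]
side3 +y x 0 [82 83 81 78 72 63 50 36 25 20 18 17 17 16 16 17]
side3 +y x -0.06 [70 70 71 69 65 59 47 35 24 18 17 18 18 16 16 16]
side3 -x y 0.06 [70 71 71 71 69 65 57 46 34 26 21 19 19 19 19 19]
side3 -x y -0.06 [123 121 117 110 102  94  83  69  52  36  25  22  25  36  56  84]
```

Run:
```python
import numpy as np,cv2
from h import *
a=np.radians(-18.3);R=np.array([[np.cos(a),-np.sin(a)],[np.sin(a),np.cos(a)]]);C=np.array([.5975,-.1744])
s=dict(np.load("top0.npz"));g=s["color"].max(2).astype(np.float32)
u=np.arange(-.012,.0125,.001)
def edge(base,n,z=.102):
    o=0
    for k in(-.006,0,.006):
        t=np.array([-n[1],n[0]])
        P=np.array([np.r_[R@(np.array(base)+k*t+w*np.array(n))+C,z] for w in u]);p=proj(s,P).astype(np.float32)
        o=o+cv2.remap(g,p[:,0][None],p[:,1][None],1)[0]/3
    lo,hi=o[:5].min(),o[-4:].mean();m=(lo+hi)/2;i=np.argmax(o>m)
    return round(1000*(u[i-1]+.001*(m-o[i-1])/(o[i]-o[i-1])),1),int(lo),int(hi)
for y in(.07,.03,0,-.03,-.07):print("+x",y,edge((.115,y),(1,0)))
for y in(.07,.05,-.05,-.07):print("-x",y,edge((-.115,y),(-1,0)))
for x in(-.08,-.04,0,.04,.08):print("y",x,"+",edge((x,.09),(0,1)),"-",edge((x,-.09),(0,-1)))
```

```text
+x 0.07 (np.float64(1.1), 49, 190)
+x 0.03 (np.float64(0.7), 49, 191)
+x 0 (np.float64(1.1), 49, 195)
+x -0.03 (np.float64(0.9), 49, 194)
+x -0.07 (np.float64(1.1), 50, 191)
-x 0.07 (np.float64(-1.7), 47, 111)
-x 0.05 (np.float64(-0.7), 49, 123)
-x -0.05 (np.float64(-1.4), 50, 115)
-x -0.07 (np.float64(-0.9), 49, 181)
y -0.08 + (np.float64(-0.6), 50, 122) - (np.float64(0.6), 46, 194)
y -0.04 + (np.float64(-0.3), 49, 130) - (np.float64(0.6), 46, 193)
y 0 + (np.float64(-0.7), 49, 124) - (np.float64(0.7), 47, 190)
y 0.04 + (np.float64(-1.1), 50, 123) - (np.float64(0.8), 47, 190)
y 0.08 + (np.float64(-0.2), 51, 155) - (np.float64(0.9), 49, 192)
```

Half-level edges put the case centre about 1 mm further +x and 0.7 mm −y than assumed. The cover sits about 2.5 mm too far +y and 1.3 mm too far −x, so it is riding on the lip. I'll regrip it, lift slightly, shift it and lower again.

```bash
python3 -m creep '[{"dx":0,"dy":0,"dz":-2,"rx":0,"ry":0,"rz":0,"claw":0},{"dx":0.2,"dy":0,"dz":0,"rx":0,"ry":0,"rz":0,"claw":4},{"dx":0,"dy":0,"dz":0,"rx":0,"ry":0,"rz":0,"claw":4},{"dx":0,"dy":0,"dz":0,"rx":0,"ry":0,"rz":0,"claw":4},{"dx":0,"dy":0,"dz":0,"rx":0,"ry":0,"rz":0,"claw":4},{"dx":0,"dy":0,"dz":0,"rx":0,"ry":0,"rz":0,"claw":4}]'; python3 -m creep '[{"dx":0,"dy":0,"dz":2,"rx":0,"ry":0,"rz":0,"claw":4},{"dx":0,"dy":0,"dz":1.5,"rx":0,"ry":0,"rz":0,"claw":4},{"dx":0,"dy":0,"dz":0.3,"rx":0,"ry":0,"rz":0,"claw":4},{"dx":0,"dy":0,"dz":0,"rx":0,"ry":0,"rz":0,"claw":4},{"dx":0,"dy":0,"dz":0,"rx":0,"ry":0,"rz":0,"claw":4}]'
```

```text
clock: 12.35
tcp_pos: [0.5956, -0.1752, 0.2354]
tool_rot: [-0.0, 0.987, -0.159, -0.001]
wrist_force: [-0.1, -0.4, -0.0]
opening: 0.323
finger_force: 0.0
clock: 12.77
tcp_pos: [0.5961, -0.1754, 0.1991]
tool_rot: [0.0, 0.987, -0.159, -0.0]
wrist_force: [0.4, 0.2, 1.1]
opening: 0.425
finger_force: 0.0
```

```bash
python3 -m creep '[{"dx":0,"dy":0,"dz":0,"rx":0,"ry":0,"rz":0,"claw":1},{"dx":0,"dy":0,"dz":0,"rx":0,"ry":0,"rz":0,"claw":1},{"dx":0,"dy":0,"dz":0,"rx":0,"ry":0,"rz":0,"claw":1},{"dx":0,"dy":0,"dz":0,"rx":0,"ry":0,"rz":0,"claw":1},{"dx":0,"dy":0,"dz":0,"rx":0,"ry":0,"rz":0,"claw":1},{"dx":0,"dy":0,"dz":-0.3,"rx":0,"ry":0,"rz":0,"claw":1},{"dx":0,"dy":0,"dz":-0.3,"rx":0,"ry":0,"rz":0,"claw":1},{"dx":0,"dy":0,"dz":0,"rx":0,"ry":0,"rz":0,"claw":1}]' 35; python3 -m creep '[{"dx":0.13,"dy":0.25,"dz":0,"rx":0,"ry":0,"rz":0,"claw":1},{"dx":0,"dy":0,"dz":0,"rx":0,"ry":0,"rz":0,"claw":1},{"dx":0,"dy":0,"dz":0.3,"rx":0,"ry":0,"rz":0,"claw":1},{"dx":0,"dy":0,"dz":0.3,"rx":0,"ry":0,"rz":0,"claw":1},{"dx":0,"dy":0,"dz":0,"rx":0,"ry":0,"rz":0,"claw":1}]';  python3 -m creep '[{"dx":0,"dy":0,"dz":0.1,"rx":0,"ry":0,"rz":0,"claw":1},{"dx":0,"dy":0,"dz":0.1,"rx":0,"ry":0,"rz":0,"claw":1},{"dx":0,"dy":0,"dz":0,"rx":0,"ry":0,"rz":0,"claw":1}]'
```

```text
clock: 13.43
tcp_pos: [0.5961, -0.1753, 0.2051]
tool_rot: [0.0, 0.987, -0.159, -0.0]
wrist_force: [1.3, -0.6, -4.0]
opening: 0.166
finger_force: 35.0
clock: 13.85
tcp_pos: [0.5963, -0.1781, 0.1984]
tool_rot: [-0.0, 0.987, -0.159, -0.0]
wrist_force: [0.1, -0.8, -3.0]
opening: 0.165
finger_force: 35.0
clock: 14.1
tcp_pos: [0.5965, -0.1779, 0.1977]
tool_rot: [-0.0, 0.987, -0.159, 0.0]
wrist_force: [-0.2, 1.4, -0.5]
opening: 0.168
finger_force: 35.0
```

```bash
python3 -m creep '[{"dx":0,"dy":0,"dz":0.1,"rx":0,"ry":0,"rz":0,"claw":1},{"dx":0,"dy":0,"dz":0,"rx":0,"ry":0,"rz":0,"claw":1},{"dx":0,"dy":0,"dz":0,"rx":0,"ry":0,"rz":0,"claw":1}]';  python3 -m creep '[{"dx":0,"dy":0,"dz":0.1,"rx":0,"ry":0,"rz":0,"claw":1},{"dx":0,"dy":0,"dz":0,"rx":0,"ry":0,"rz":0,"claw":1},{"dx":0,"dy":0,"dz":0,"rx":0,"ry":0,"rz":0,"claw":1}]'; python3 -c "
from cell import r
print(r.read_state()['moment'])"
```

```text
clock: 14.35
tcp_pos: [0.5967, -0.1779, 0.1969]
tool_rot: [-0.0, 0.987, -0.159, 0.001]
wrist_force: [-0.5, 3.2, 1.6]
opening: 0.164
finger_force: 35.0
clock: 14.6
tcp_pos: [0.5968, -0.1779, 0.1963]
tool_rot: [-0.0, 0.987, -0.159, 0.001]
wrist_force: [-0.2, 4.0, 4.4]
opening: 0.163
finger_force: 35.0
[ 0.36756325  0.35454019 -0.01824269]
```

```bash
python3 -m creep '[{"dx":0.05,"dy":-0.1,"dz":0,"rx":0,"ry":0,"rz":0,"claw":1},{"dx":0,"dy":0,"dz":0,"rx":0,"ry":0,"rz":0,"claw":1},{"dx":0,"dy":0,"dz":0,"rx":0,"ry":0,"rz":0,"claw":1}]';  python3 -m creep '[{"dx":0,"dy":0,"dz":0.15,"rx":0,"ry":0,"rz":0,"claw":1},{"dx":0,"dy":0,"dz":0,"rx":0,"ry":0,"rz":0,"claw":1},{"dx":0,"dy":0,"dz":0,"rx":0,"ry":0,"rz":0,"claw":1}]'; python3 -c "
from cell import r
print(r.read_state()['moment'])"
```

```text
clock: 14.85
tcp_pos: [0.597, -0.1778, 0.1963]
tool_rot: [0.001, 0.987, -0.159, -0.0]
wrist_force: [-3.4, 2.5, 6.6]
opening: 0.166
finger_force: 35.0
clock: 15.1
tcp_pos: [0.597, -0.1778, 0.1948]
tool_rot: [0.001, 0.987, -0.159, 0.0]
wrist_force: [-2.7, 2.0, 5.6]
opening: 0.169
finger_force: 35.0
[0.18843771 0.64059681 0.02014386]
```

```bash
python3 -m creep '[{"dx":0,"dy":0,"dz":0,"rx":0,"ry":0,"rz":0,"claw":3.5},{"dx":0,"dy":0,"dz":0,"rx":0,"ry":0,"rz":0,"claw":3.5},{"dx":0,"dy":0,"dz":0,"rx":0,"ry":0,"rz":0,"claw":3.5},{"dx":0,"dy":0,"dz":-1,"rx":0,"ry":0,"rz":0,"claw":3.5},{"dx":0,"dy":0,"dz":-2,"rx":0,"ry":0,"rz":0,"claw":3.5},{"dx":0,"dy":0,"dz":-1,"rx":0,"ry":0,"rz":0,"claw":3.5},{"dx":0,"dy":0,"dz":0,"rx":0,"ry":0,"rz":0,"claw":0},{"dx":0,"dy":0,"dz":0,"rx":0,"ry":0,"rz":0,"claw":0}]' 20; python3 -m creep '[{"dx":0,"dy":0,"dz":0,"rx":0,"ry":0,"rz":0,"claw":0},{"dx":0,"dy":0,"dz":0,"rx":0,"ry":0,"rz":0,"claw":0},{"dx":0,"dy":0,"dz":0,"rx":0,"ry":0,"rz":0,"claw":0},{"dx":0,"dy":0,"dz":0.8,"rx":0,"ry":0,"rz":0,"claw":0},{"dx":0,"dy":0,"dz":0,"rx":0,"ry":0,"rz":0,"claw":0}]';python3 -m creep '[{"dx":0,"dy":0,"dz":0.2,"rx":0,"ry":0,"rz":0,"claw":0},{"dx":0,"dy":0,"dz":0.2,"rx":0,"ry":0,"rz":0,"claw":0},{"dx":0,"dy":0,"dz":0,"rx":0,"ry":0,"rz":0,"claw":0}]'
```

```text
clock: 15.77
tcp_pos: [0.5978, -0.1776, 0.235]
tool_rot: [0.0, 0.987, -0.159, 0.001]
wrist_force: [0.1, 0.9, -0.4]
opening: 0.265
finger_force: 0.0
clock: 16.18
tcp_pos: [0.5966, -0.1771, 0.2233]
tool_rot: [-0.0, 0.987, -0.159, -0.002]
wrist_force: [-0.3, -0.3, -0.6]
opening: 0.006
finger_force: 0.0
clock: 16.43
tcp_pos: [0.5971, -0.1773, 0.2209]
tool_rot: [-0.0, 0.987, -0.159, -0.001]
wrist_force: [-0.2, -0.1, 0.4]
opening: 0.006
finger_force: 0.0
```

```bash
python3 -m creep '[{"dx":0,"dy":0,"dz":0.3,"rx":0,"ry":0,"rz":0,"claw":0},{"dx":0,"dy":0,"dz":0,"rx":0,"ry":0,"rz":0,"claw":0},{"dx":0,"dy":0,"dz":0,"rx":0,"ry":0,"rz":0,"claw":0}]';python3 -m creep '[{"dx":0,"dy":0,"dz":0.2,"rx":0,"ry":0,"rz":0,"claw":0},{"dx":0,"dy":0,"dz":0,"rx":0,"ry":0,"rz":0,"claw":0},{"dx":0,"dy":0,"dz":0,"rx":0,"ry":0,"rz":0,"claw":0}]';python3 -m creep '[{"dx":-0.05,"dy":0,"dz":0.2,"rx":0,"ry":0,"rz":0,"claw":0},{"dx":0,"dy":0,"dz":0,"rx":0,"ry":0,"rz":0,"claw":0},{"dx":0,"dy":0,"dz":0,"rx":0,"ry":0,"rz":0,"claw":0}]'
```

```text
clock: 16.68
tcp_pos: [0.5975, -0.1774, 0.2189]
tool_rot: [0.0, 0.987, -0.159, 0.0]
wrist_force: [-0.2, 0.2, 1.3]
opening: 0.009
finger_force: 0.3
clock: 16.93
tcp_pos: [0.5975, -0.1774, 0.218]
tool_rot: [0.0, 0.987, -0.159, 0.001]
wrist_force: [-1.7, 0.6, 4.9]
opening: 0.005
finger_force: 2.7
clock: 17.18
tcp_pos: [0.5973, -0.1774, 0.2174]
tool_rot: [0.0, 0.987, -0.159, 0.002]
wrist_force: [-2.1, 1.1, 10.0]
opening: 0.006
finger_force: 4.5
```

```bash
python3 -m creep '[{"dx":-0.1,"dy":0,"dz":0.2,"rx":0,"ry":0,"rz":0,"claw":0},{"dx":0,"dy":0,"dz":0,"rx":0,"ry":0,"rz":0,"claw":0},{"dx":0,"dy":0,"dz":0,"rx":0,"ry":0,"rz":0,"claw":0}]';python3 -m creep '[{"dx":-0.05,"dy":0,"dz":0.15,"rx":0,"ry":0,"rz":0,"claw":0},{"dx":0,"dy":0,"dz":0,"rx":0,"ry":0,"rz":0,"claw":0},{"dx":0,"dy":0,"dz":0,"rx":0,"ry":0,"rz":0,"claw":0}]'
```

```text
clock: 17.43
tcp_pos: [0.597, -0.1772, 0.2173]
tool_rot: [0.001, 0.987, -0.159, 0.003]
wrist_force: [-1.8, 0.4, 13.5]
opening: 0.008
finger_force: 6.7
clock: 17.68
tcp_pos: [0.5968, -0.1772, 0.2173]
tool_rot: [0.001, 0.987, -0.159, 0.004]
wrist_force: [-3.1, 2.0, 16.7]
opening: 0.002
finger_force: 8.5
```

The cover bottomed at tcp z 0.2173, which puts its underside at about 80 mm. Next I'll back off to outside the hasp with the fingers 28 mm apart, so they push the flap's side rails and can't enter its window.

```bash
python3 -m creep '[{"dx":0,"dy":0,"dz":-2,"rx":0,"ry":0,"rz":0,"claw":0},{"dx":0,"dy":0,"dz":-4,"rx":0,"ry":0,"rz":0,"claw":2.8},{"dx":-3.4,"dy":0,"dz":0,"rx":0,"ry":0,"rz":0,"claw":2.8},{"dx":-3.4,"dy":0,"dz":0,"rx":0,"ry":0,"rz":0,"claw":2.8},{"dx":-3.4,"dy":0,"dz":0,"rx":0,"ry":0,"rz":0,"claw":2.8},{"dx":-3.4,"dy":0,"dz":0,"rx":0,"ry":0,"rz":0,"claw":2.8},{"dx":-3.4,"dy":0,"dz":0,"rx":0,"ry":0,"rz":0,"claw":2.8},{"dx":-3.4,"dy":0,"dz":0,"rx":0,"ry":0,"rz":0,"claw":2.8}]'; python3 -m creep '[{"dx":0,"dy":0,"dz":0,"rx":0,"ry":0,"rz":0,"claw":2.8},{"dx":0,"dy":0,"dz":0,"rx":0,"ry":0,"rz":0,"claw":2.8},{"dx":0,"dy":0,"dz":0,"rx":0,"ry":0,"rz":0,"claw":2.8}]'
python3 - <<'E'
from cell import r
import cv2,numpy as np
ims=[]
for n in("top","side"):
    s=r.snapshot(n);np.savez(n+"5.npz",**s);im=s["color"]
    ims.append(cv2.resize(im[140:240,330:430] if n=="top" else im[140:240,290:390],(400,400),interpolation=2))
cv2.imwrite("pics/c5.png",np.clip(np.hstack(ims)*1.4,0,255).astype(np.uint8)[:,:,::-1])
a=np.radians(-18.3);x=np.array([np.cos(a),np.sin(a)]);y=np.array([-x[1],x[0]]);d=r.read_state()["tcp_pos"][:2]-[.5975,-.1775];print(d@x,d@y,r.read_state()["tcp_pos"])
E
```

```text
clock: 18.35
tcp_pos: [0.4001, -0.112, 0.2704]
tool_rot: [-0.0, 0.987, -0.159, -0.0]
wrist_force: [0.2, -0.3, 0.8]
opening: 0.299
finger_force: 0.0
clock: 18.6
tcp_pos: [0.4022, -0.1128, 0.2714]
tool_rot: [0.0, 0.987, -0.159, 0.001]
wrist_force: [0.6, 0.4, 0.4]
opening: 0.297
finger_force: 0.0
-0.20517278260864777 5.825526663649445e-05 [ 0.40272202 -0.11302199  0.27121174]
```

View pics/c5.png

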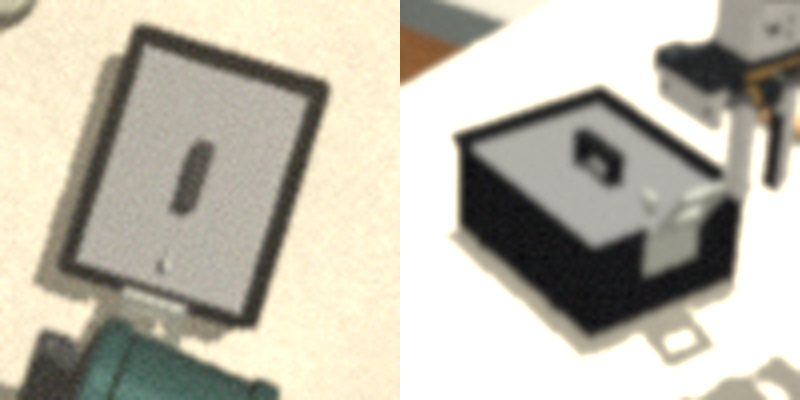

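The cover is home with even margins, and its staple stands in the middle of the hasp end at about (163,265) in the left half. Now for the hasp.

```bash
python3 -m creep '[{"dx":0,"dy":0,"dz":2.5,"rx":0,"ry":0,"rz":0,"claw":2.8},{"dx":0,"dy":0,"dz":2.4,"rx":0,"ry":0,"rz":0,"claw":2.8},{"dx":0,"dy":0,"dz":0,"rx":0,"ry":0,"rz":0,"claw":2.8},{"dx":1,"dy":0,"dz":0,"rx":0,"ry":0,"rz":0,"claw":2.8},{"dx":1,"dy":0,"dz":0,"rx":0,"ry":0,"rz":0,"claw":2.8},{"dx":0.8,"dy":0,"dz":0,"rx":0,"ry":0,"rz":0,"claw":2.8},{"dx":0.7,"dy":0,"dz":0,"rx":0,"ry":0,"rz":0,"claw":2.8},{"dx":0.7,"dy":0,"dz":0,"rx":0,"ry":0,"rz":0,"claw":2.8}]'; python3 -m creep '[{"dx":0.7,"dy":0,"dz":0,"rx":0,"ry":0,"rz":0,"claw":2.8},{"dx":0.7,"dy":0,"dz":0,"rx":0,"ry":0,"rz":0,"claw":2.8},{"dx":0.7,"dy":0,"dz":0,"rx":0,"ry":0,"rz":0,"claw":2.8},{"dx":0.7,"dy":0,"dz":0,"rx":0,"ry":0,"rz":0,"claw":2.8},{"dx":0.4,"dy":0,"dz":0,"rx":0,"ry":0,"rz":0,"claw":2.8},{"dx":0,"dy":0,"dz":0,"rx":0,"ry":0,"rz":0,"claw":2.8}]'
```

```text
clock: 19.37
tcp_pos: [0.4428, -0.1262, 0.2233]
tool_rot: [0.0, 0.987, -0.159, 0.0]
wrist_force: [-4.4, 1.7, 2.4]
opening: 0.302
finger_force: 1.8
clock: 19.87
tcp_pos: [0.473, -0.1362, 0.222]
tool_rot: [0.0, 0.987, -0.159, 0.0]
wrist_force: [-0.5, -0.2, -0.1]
opening: 0.299
finger_force: 0.0
```

```bash
python3 -m creep '[{"dx":0.3,"dy":0,"dz":-0.6,"rx":0,"ry":0,"rz":0,"claw":2.8},{"dx":0.7,"dy":0,"dz":-0.6,"rx":0,"ry":0,"rz":0,"claw":2.8},{"dx":0.8,"dy":0,"dz":0,"rx":0,"ry":0,"rz":0,"claw":2.8},{"dx":0.8,"dy":0,"dz":0,"rx":0,"ry":0,"rz":0,"claw":2.8},{"dx":0.8,"dy":0,"dz":0,"rx":0,"ry":0,"rz":0,"claw":2.8}]'; python3 -m creep '[{"dx":0.8,"dy":0,"dz":0,"rx":0,"ry":0,"rz":0,"claw":2.8},{"dx":0.8,"dy":0,"dz":0.1,"rx":0,"ry":0,"rz":0,"claw":2.8},{"dx":0.4,"dy":0,"dz":0.2,"rx":0,"ry":0,"rz":0,"claw":2.8},{"dx":0,"dy":0,"dz":0,"rx":0,"ry":0,"rz":0,"claw":2.8}]'
```

```text
clock: 20.28
tcp_pos: [0.5049, -0.1468, 0.2342]
tool_rot: [0.0, 0.987, -0.159, -0.0]
wrist_force: [-2.4, -0.2, 0.3]
opening: 0.299
finger_force: 0.8
clock: 20.62
tcp_pos: [0.5245, -0.1533, 0.2308]
tool_rot: [0.0, 0.987, -0.159, 0.001]
wrist_force: [-0.2, 0.0, 0.3]
opening: 0.296
finger_force: 0.0
```

```bash
python3 -m creep '[{"dx":0.5,"dy":0,"dz":0.3,"rx":0,"ry":0,"rz":0,"claw":2.8},{"dx":0.4,"dy":0,"dz":0.4,"rx":0,"ry":0,"rz":0,"claw":2.8},{"dx":0.5,"dy":0,"dz":0.6,"rx":0,"ry":0,"rz":0,"claw":2.8},{"dx":0.4,"dy":0,"dz":0.6,"rx":0,"ry":0,"rz":0,"claw":2.8},{"dx":0,"dy":0,"dz":0,"rx":0,"ry":0,"rz":0,"claw":2.8}]'; python3 -m creep '[{"dx":0.3,"dy":0,"dz":0.5,"rx":0,"ry":0,"rz":0,"claw":2.8},{"dx":0.3,"dy":0,"dz":0.5,"rx":0,"ry":0,"rz":0,"claw":2.8},{"dx":0,"dy":0,"dz":0.4,"rx":0,"ry":0,"rz":0,"claw":2.8},{"dx":0,"dy":0,"dz":0,"rx":0,"ry":0,"rz":0,"claw":2.8}]'
```

```text
clock: 21.03
tcp_pos: [0.5405, -0.1586, 0.2102]
tool_rot: [-0.0, 0.987, -0.159, -0.001]
wrist_force: [-0.7, 0.0, -0.5]
opening: 0.295
finger_force: 0.0
clock: 21.37
tcp_pos: [0.546, -0.1604, 0.1971]
tool_rot: [-0.0, 0.987, -0.159, -0.0]
wrist_force: [0.3, 0.1, 0.2]
opening: 0.296
finger_force: 0.0
```

```bash
python3 -m creep '[{"dx":0,"dy":0,"dz":0.2,"rx":0,"ry":0,"rz":0,"claw":2.8},{"dx":0,"dy":0,"dz":0.2,"rx":0,"ry":0,"rz":0,"claw":2.8},{"dx":0,"dy":0,"dz":0,"rx":0,"ry":0,"rz":0,"claw":2.8}]'; python3 -m creep '[{"dx":0,"dy":0,"dz":0.2,"rx":0,"ry":0,"rz":0,"claw":2.8},{"dx":0,"dy":0,"dz":0,"rx":0,"ry":0,"rz":0,"claw":2.8},{"dx":0,"dy":0,"dz":0,"rx":0,"ry":0,"rz":0,"claw":2.8}]'; python3 -m creep '[{"dx":0,"dy":0,"dz":0.15,"rx":0,"ry":0,"rz":0,"claw":2.8},{"dx":0,"dy":0,"dz":0,"rx":0,"ry":0,"rz":0,"claw":2.8},{"dx":0,"dy":0,"dz":0,"rx":0,"ry":0,"rz":0,"claw":2.8}]'
```

```text
clock: 21.62
tcp_pos: [0.546, -0.1604, 0.194]
tool_rot: [0.0, 0.987, -0.159, 0.0]
wrist_force: [-0.4, 0.3, 0.0]
opening: 0.295
finger_force: 0.0
clock: 21.87
tcp_pos: [0.5461, -0.1604, 0.1934]
tool_rot: [0.0, 0.987, -0.159, 0.001]
wrist_force: [-2.2, 0.5, 4.3]
opening: 0.301
finger_force: 2.7
clock: 22.12
tcp_pos: [0.5461, -0.1604, 0.1932]
tool_rot: [0.0, 0.987, -0.159, 0.001]
wrist_force: [-3.3, 1.1, 10.3]
opening: 0.297
finger_force: 5.1
```

The flap stopped hard with the fingertips at z 96 mm, which matches the shut upper face. I'll retreat and check.

```bash
python3 -m creep '[{"dx":0,"dy":0,"dz":-0.5,"rx":0,"ry":0,"rz":0,"claw":2.8},{"dx":0,"dy":0,"dz":-3,"rx":0,"ry":0,"rz":0,"claw":2.8},{"dx":0,"dy":0,"dz":-3.5,"rx":0,"ry":0,"rz":0,"claw":2.8},{"dx":0,"dy":0,"dz":-3.5,"rx":0,"ry":0,"rz":0,"claw":2.8},{"dx":-3.4,"dy":0,"dz":0,"rx":0,"ry":0,"rz":0,"claw":2.8},{"dx":-3.4,"dy":0,"dz":0,"rx":0,"ry":0,"rz":0,"claw":2.8},{"dx":-3.4,"dy":0,"dz":0,"rx":0,"ry":0,"rz":0,"claw":2.8},{"dx":-3.4,"dy":0,"dz":0,"rx":0,"ry":0,"rz":0,"claw":2.8}]'; python3 -m creep '[{"dx":-3,"dy":0,"dz":0,"rx":0,"ry":0,"rz":0,"claw":2.8},{"dx":0,"dy":0,"dz":0,"rx":0,"ry":0,"rz":0,"claw":2.8},{"dx":0,"dy":0,"dz":0,"rx":0,"ry":0,"rz":0,"claw":2.8},{"dx":0,"dy":0,"dz":0,"rx":0,"ry":0,"rz":0,"claw":2.8}]'
python3 - <<'E'
from cell import r
import cv2,numpy as np
ims=[]
for n in("top","side"):
    s=r.snapshot(n);im=s["color"]
    ims.append(cv2.resize(im[140:240,330:430] if n=="top" else im[140:240,290:390],(400,400),interpolation=2))
cv2.imwrite("pics/c6.png",np.clip(np.hstack(ims)*1.4,0,255).astype(np.uint8)[:,:,::-1])
E
```

```text
clock: 22.78
tcp_pos: [0.4157, -0.1172, 0.2952]
tool_rot: [0.0, 0.987, -0.159, -0.0]
wrist_force: [-0.9, -0.1, -0.3]
opening: 0.3
finger_force: 0.0
clock: 23.12
tcp_pos: [0.389, -0.1084, 0.2958]
tool_rot: [0.0, 0.987, -0.159, 0.001]
wrist_force: [-0.4, 0.1, -0.3]
opening: 0.298
finger_force: 0.0
```

View pics/c6.png

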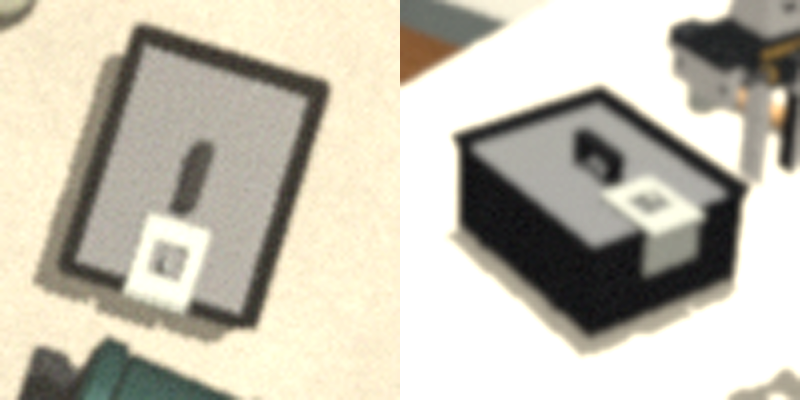

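The hasp lies flat on the level cover, with the staple in its window at (166,262) in the left half. The gripper is clear of everything.

```bash
python3 -c "
from cell import r
print(r.close_job())"
```

```text
the job is handed in; nothing more can be done
None
```

The larger cover is pressed home level in the case, the hasp lies flat on it with the staple in its window, and the job was handed in at about 23 s, with the detergent bottle, tub and hammer left alone; the cover first caught on the lip, so I regripped and shifted it a few millimetres before pressing it home.

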